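# Put the reagent bottles on their spill saucers

## Robot

A 6-joint arm with a two-finger parallel gripper is mounted at the origin on a cart in front of the work surface, level with it; the furniture and walls round the work are solid. World frame = base frame: x ahead of the robot, y to its left, z up, the work surface at z = 0. Lengths are in m, angles in rad, forces in N, time in s.
With the tool pointing down it reaches from about 0.375 to 0.825 m from the base axis. Payload 5.5 kg.
Tool frame: the origin (TCP) lies between the finger pads; the fingertips stand 8 mm ahead of it and the grasp point (between the pads) lies 11 mm behind it; z points along the fingers, y is the direction in which the jaws open and shut (so a half turn about z gives the same grasp; the last joint's range is limited). The gripper opens to 85 mm and grips with 20 to 120 N. Pads are 22 mm wide; open, the fingers measure 114 mm over their backs; the gripper's body (76 mm by 85 mm) begins 54 mm behind the grasp point. The pads swing forward as they close: fully open they stand 13 mm farther back than shut.
Start: joints at [-1.319, 0.314, -0.047, 1.21, 0, 1.571], TCP at [0.149, -0.581, 0.239] pointing down, gripper open.
Joint ranges: [-2.67, 2.67], [-0.69, 1.73], [-1.03, 1.25], [-2.08, 2.16], [-1.42, 1.45], [-3.14, 3.14]. Speed limits (rad/s): [2.39, 2.39, 3.01, 3.14, 3.14, 3.14].

## Interface

Orientations are given as [roll, pitch, yaw] about the fixed x, y, z axes, in that order (R = Rz(yaw) Ry(pitch) Rx(roll)).
In Python, from plant import get_state, grab_frame, calibration, job_done, cut_out gives the robot as it stands. The module is installed in compiled form; this text tells all that it offers.
- The arm moves only by the tool jog_arm, never from a script. Its argument "increments" is a list of rows, each a list of 6 numbers: the shift along the tool's x, y, z in mm, then the turn, a rotation vector about the tool's x, y, z in rad. In form: [[dx, dy, dz, ax, ay, az], ...]. A call has 1 to 8 rows; each row shifts and turns the commanded pose from where the row before left it, along the tool's axes as they then stand; what a row does not reach is not made up. A row lasts 1/8 s, in which the tool goes at most 62.5 mm and 10.7 degrees, less where a joint would pass 70% of its speed; a pose out of reach is approached as far as the arm can. A call with a gripper value outside its range is refused whole. "jaw" is the finger opening in mm, from 0 to 85.4, set as the call begins (left out, the last holds). The fingers move at their own pace and stop on an object; the grip force is fixed at half the most. Time passes only in rows, so rows that do not move let the fingers close. It gives the time, the measured TCP pose, the force and the opening at its end, in the units of the state.
- get_state(): the state, without advancing time (a new reading comes with each control period).
- grab_frame(name): name is "scene" or "top"; returns the picture (420x560x3 uint8, red, green, blue); there is no depth.
- calibration(name): a dict with "fx", "fy", "cx", "cy" (pixels), "R" (3x3) and "t" (3): a world point X has camera coordinates R X + t. Camera axes: x right, y down, z forward; pixel columns grow to the right and rows downward; lengths in m; the calibration is good to about 2 mm. A picture is of the moment at which its call begins. calibration takes no time and is no camera call.
- job_done(): hands the job in, once; it reports no verdict.
Trained networks look in the newest picture that a camera, given by its name, has taken for a name from the list of things; names that differ only in an ending like _2 or _b are one class to them, and where a whole thing is asked for, a point or a joint stands for the part that bears it (a point fixed in the world has none). Each returns a list of dicts, best first, with "conf" (0 to 1); they miss things now and then, are a little off and sometimes report something else, mostly with a low value. They report only what shows in the picture. A call takes as long as a camera call. They do not tell look-alikes from the thing itself.
- cut_out(label, camera): "region" (420x560 bool, what is visible of it) and "at" ([column, row] in pixels, amid what is visible of it).
The state is a dict: "t": time; "joint_pos": joint angles; "joint_vel": joint speeds; "joint_efforts": joint torques, N m; "position": TCP position; "orientation": TCP orientation; "ft_force": force on the tool from outside, world axes, zero at the start; "moment": the same for the moment, N m; "grip_width": finger opening in m.
Only numpy, scipy, OpenCV 4.12 (cv2) and the standard library are available. Lean on these libraries where they do the work, as an engineer would, in place of code of your own. Each camera call takes 0.05 s, during which the arm holds its last target. There are 200 camera calls.

## Task

Put the four screw-capped reagent bottles that stand out on the open bench (not those grouped along the back) on the white spill saucers, one bottle to each: the two small brown bottles on the two small saucers and the two large bottles on the two large ones. Each must stand upright on the saucer's floor inside the rim; leave the open beaker and the lidded weighing bottle standing where they are.

Things in the scene. Friction and masses are not known exactly. Their poses are not given: they have to be found in the camera images.
- small_bottle_1: loose small brown glass bottle with a black screw cap, one of two alike (interchangeable): 44 mm diameter, 85 mm tall, straight round body from the bottom to about 55 mm up, sloping shoulder above, cap 35 mm wide from 71 mm up; about 90 g; standing; origin at the centre of its underside, z up its axis; yaw has no meaning
- large_bottle_1: loose large white bottle with a narrower blue screw cap, one of two alike (interchangeable): 62 mm diameter, 118 mm tall, straight round body from the bottom to about 73 mm up, sloping shoulder above, cap 42 mm wide from 98 mm up; about 250 g; standing; origin at the centre of its underside, z up its axis; yaw has no meaning
- small_saucer_1: small white round saucer lying fixed on the bench, one of two alike: 71 mm outside diameter, 9 mm high, flat floor 60 mm across and 3 mm above its underside inside a low raised rim (6 mm above the floor); origin at the centre of its underside (bench level), z up
- large_saucer_1: large white round saucer lying fixed on the bench, one of two alike: 93 mm outside diameter, 9 mm high, flat floor 82 mm across and 3 mm above its underside inside a low raised rim (6 mm above the floor); origin at the centre of its underside (bench level), z up
- small_bottle_2: loose small brown glass bottle with a black screw cap, one of two alike (interchangeable): 44 mm diameter, 85 mm tall, straight round body from the bottom to about 55 mm up, sloping shoulder above, cap 35 mm wide from 71 mm up; about 90 g; standing; origin at the centre of its underside, z up its axis; yaw has no meaning
- large_bottle_2: loose large white bottle with a narrower blue screw cap, one of two alike (interchangeable): 62 mm diameter, 118 mm tall, straight round body from the bottom to about 73 mm up, sloping shoulder above, cap 42 mm wide from 98 mm up; about 250 g; standing; origin at the centre of its underside, z up its axis; yaw has no meaning
- small_saucer_2: small white round saucer lying fixed on the bench, one of two alike: 71 mm outside diameter, 9 mm high, flat floor 60 mm across and 3 mm above its underside inside a low raised rim (6 mm above the floor); origin at the centre of its underside (bench level), z up
- large_saucer_2: large white round saucer lying fixed on the bench, one of two alike: 93 mm outside diameter, 9 mm high, flat floor 82 mm across and 3 mm above its underside inside a low raised rim (6 mm above the floor); origin at the centre of its underside (bench level), z up
- open_beaker: bystander: clear open glass beaker with a spout, 62 x 68 mm, 78 mm tall, loose, standing among the bottles and saucers; origin at the centre of its underside; must stay where it is
- weighing_bottle: bystander: low clear glass weighing bottle with a knobbed lid, 42 mm diameter, 44 mm tall, loose, standing at the right of the work; origin at the centre of its underside; must stay where it is
There are look-alikes about, which are no part of the job. Leave any purple or red look-alike of the small_bottle_1 alone.

How it is judged:
By the outcome, as a careful person would: the job done as asked, in the order asked, and still so for the second after the job is handed in, with the robot touching nothing.
It also fails if it takes over 99 s, if anything falls off the work surface, if the arm or the gripper's body presses on something with over 40 N, if the wrist force passes 120 N, or if a joint passes its speed limit or range.

## Working session

There is one attempt and no reset: what is moved stays moved. The work goes in short steps, Python scripts to look and compute and a tool call to move; the robot and the scene stay as the last step left them, time stands still between calls to the robot, and variables do not carry over. Pictures are saved under pics/ and viewed, about 12 in all and at most 16, crops included, and the job is handed in when it is done.

Besides the shell and the picture viewer there is one more tool, called after ">>>" in YAML: its name, and indented under it one key for each argument. jog_arm: Moves the arm, as the interface text tells. Its arguments: {"type":"object","properties":{"increments":{"type":"array","items":{"type":"array","items":{"type":"number"}}},"jaw":{"type":"number"}},"required":["increments"]}

```bash
mkdir -p pics; python3 - <<'E'
from plant import *
import cv2,numpy as np
for n in("scene","top"):
    f=grab_frame(n);cv2.imwrite(f"pics/{n}0.png",cv2.resize(f[:,:,::-1],(800,600)))
    c=calibration(n);print(n,{k:np.round(v,3).tolist() for k,v in c.items()})
s=get_state();print(s)
E
```

```text
scene {'fx': 415.767, 'fy': 415.767, 'cx': 273.593, 'cy': 207.842, 'R': [[0.643, -0.766, 0.004], [-0.324, -0.276, -0.905], [0.694, 0.581, -0.425]], 't': [-0.302, 0.187, 0.773]}
top {'fx': 392.535, 'fy': 392.535, 'cx': 276.686, 'cy': 208.248, 'R': [[0.025, -1.0, 0.017], [-0.99, -0.028, -0.137], [0.138, -0.014, -0.99]], 't': [-0.032, 0.48, 1.072]}
{'t': 0.1, 'joint_pos': array([-1.31897544e+00,  3.14186124e-01, -4.79682005e-02,  1.21021646e+00,
        1.02011948e-05,  1.57077486e+00]), 'joint_vel': array([ 9.63424193e-05, -3.62934423e-03,  1.04395499e-03,  2.51823201e-04,
       -8.19310951e-04, -1.00996501e-03]), 'joint_efforts': array([ 4.69598745e-04, -5.40768027e+01,  3.40540445e+01,  1.11149545e-02,
       -3.29770899e-05,  1.01259172e-06]), 'position': array([ 0.14937641, -0.58057989,  0.23850708]), 'orientation': array([-3.14001820e+00, -1.02349778e-05,  2.51842335e-01]), 'ft_force': array([ 0.09860512, -0.04717713, -0.13570233]), 'moment': array([ 0.00340981, -0.01269451, -0.02227581]), 'grip_width': 0.08542647017530221}
```

View pics/scene0.png

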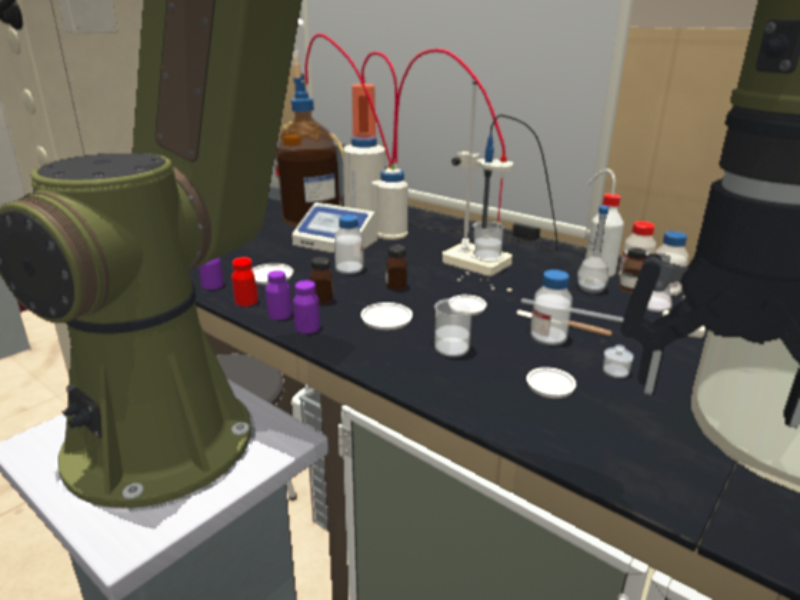

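View pics/top0.png

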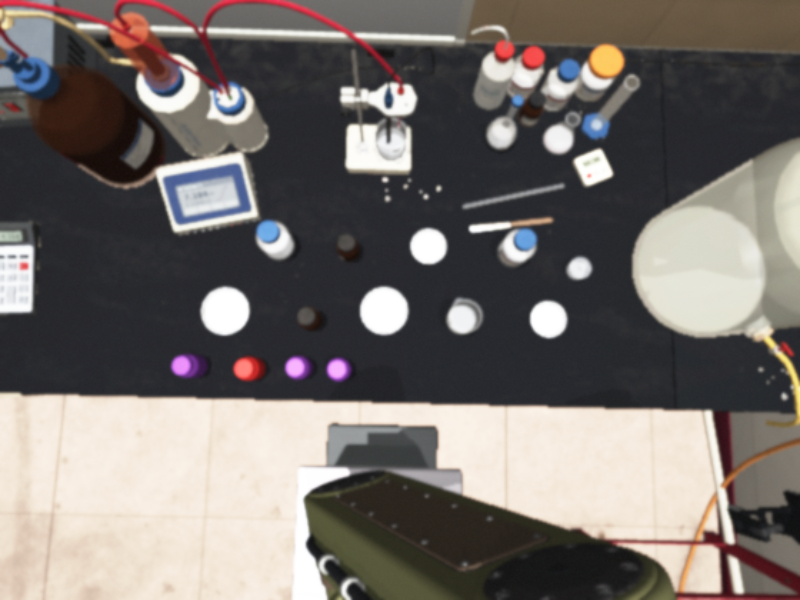

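The top view, in 800x600 pixels, shows:
- **Large bottles:** (275,240) and (518,247).
- **Small brown bottles:** (347,246) and (308,317).
- **Large saucers:** (225,311) and (384,310).
- **Small saucers:** (429,246) and (548,319).
- **Bystanders:** beaker (464,316) and weighing bottle (579,268).
- **Look-alikes:** the purple and red bottles along the front edge.

I'll fit the known shapes to the network's regions.

```bash
cat > h.py <<'E'
from plant import *
import cv2,numpy as np
from scipy.optimize import minimize
P={'small_bottle':[(.022,0),(.022,.055),(.0175,.071),(.0175,.085)],'large_bottle':[(.031,0),(.031,.073),(.021,.098),(.021,.118)],
'small_saucer':[(.0355,0),(.0355,.009)],'large_saucer':[(.0465,0),(.0465,.009)],'open_beaker':[(.031,0),(.031,.078)],'weighing_bottle':[(.021,0),(.021,.03),(.008,.044)]}
a=np.linspace(0,2*np.pi,40,endpoint=False)
def proj(X,c):
    q=X@np.array(c['R']).T+c['t'];return np.c_[c['fx']*q[:,0]/q[:,2]+c['cx'],c['fy']*q[:,1]/q[:,2]+c['cy']]
def model(xy,prof,c,z0=0):
    m=np.zeros((420*4,560*4),np.uint8)
    r=[proj(np.c_[xy[0]+R*np.cos(a),xy[1]+R*np.sin(a),0*a+z+z0],c) for R,z in prof]
    for u,v in zip(r,r[1:]): cv2.fillConvexPoly(m,cv2.convexHull(np.round((np.r_[u,v]+.5)*4).astype(np.int32)),1)
    return cv2.resize(m.astype(np.float32),(560,420),interpolation=cv2.INTER_AREA)
def ray(p,z,c):
    d=np.array([(p[0]-c['cx'])/c['fx'],(p[1]-c['cy'])/c['fy'],1]);R=np.array(c['R']);C=-R.T@c['t'];d=R.T@d
    return (C+d*(z-C[2])/d[2])[:2]
def fit(reg,at,lab,c,z0=0):
    pr=P[lab];g=reg.astype(np.float32)
    x0=ray(at,pr[-1][1]/2+z0,c)
    f=lambda x:-np.minimum(m:=model(x,pr,c,z0),g).sum()/np.maximum(m,g).sum()
    o=minimize(f,x0,method='Nelder-Mead',options=dict(initial_simplex=[x0,x0+[.01,0],x0+[0,.01]],xatol=2e-4,fatol=1e-4))
    return o.x,-o.fun
def look(lab,cam,z0=0):
    c=calibration(cam);out=[]
    for d in cut_out(lab,cam):
        if d['conf']<.15 or d['region'].sum()<30:continue
        x,i=fit(d['region'],d['at'],lab.rsplit('_',1)[0] if lab[-1].isdigit() else lab,c,z0)
        out.append((x,i));print(cam,lab,round(d['conf'],2),np.round(d['at']),'xy',np.round(x,4),'iou',round(i,2))
    return out
E
python3 - <<'E'
from h import *
for cam in("top","scene"):
    grab_frame(cam)
    for l in['small_bottle_1','large_bottle_1','small_saucer_1','large_saucer_1','open_beaker','weighing_bottle']:look(l,cam)
E
```

```text
top small_bottle_1 0.74 [213. 222.] xy [0.4329 0.148 ] iou 0.86
top small_bottle_1 0.67 [133. 256.] xy [0.3368 0.3725] iou 0.95
top small_bottle_1 0.55 [241. 172.] xy [0.5772 0.0792] iou 0.94
top small_bottle_1 0.52 [235. 257.] xy [0.3376 0.0866] iou 0.93
top small_bottle_1 0.51 [172. 259.] xy [0.336  0.2608] iou 0.87
top small_bottle_1 0.48 [210. 256.] xy [0.3386 0.1635] iou 0.87
top large_bottle_1 0.97 [360. 173.] xy [ 0.5862 -0.2551] iou 0.92
top small_saucer_1 0.71 [382. 223.] xy [ 0.4492 -0.3265] iou 0.85
top large_saucer_1 0.73 [270. 220.] xy [0.4578 0.0037] iou 0.93
top large_saucer_1 0.7 [158. 217.] xy [0.4482 0.3221] iou 0.95
top open_beaker 0.63 [326. 224.] xy [ 0.4462 -0.1503] iou 0.9
top weighing_bottle 0.65 [402. 189.] xy [ 0.554  -0.3879] iou 0.9
scene small_bottle_1 0.76 [196. 205.] xy [0.3462 0.1684] iou 0.82
scene small_bottle_1 0.73 [224. 192.] xy [0.4436 0.1555] iou 0.77
scene small_bottle_1 0.7 [274. 187.] xy [0.5847 0.0835] iou 0.92
scene small_bottle_1 0.58 [213. 215.] xy [0.3406 0.0875] iou 0.93
scene small_bottle_1 0.56 [172. 194.] xy [0.3384 0.2603] iou 0.94
scene small_bottle_1 0.52 [149. 194.] xy [0.3383 0.3706] iou 0.61
scene large_bottle_1 0.83 [243. 174.] xy [0.5947 0.2278] iou 0.91
scene large_bottle_1 0.69 [385. 216.] xy [ 0.5891 -0.2555] iou 0.95
scene small_saucer_1 0.83 [385. 266.] xy [ 0.4526 -0.3277] iou 0.96
scene large_saucer_1 0.83 [268. 220.] xy [0.4624 0.0075] iou 0.83
scene large_saucer_1 0.67 [187. 191.] xy [0.4629 0.3324] iou 0.28
scene open_beaker 0.66 [314. 226.] xy [ 0.4502 -0.1485] iou 0.95
scene weighing_bottle 0.63 [430. 253.] xy [ 0.5566 -0.3878] iou 0.88
```

```bash
python3 - <<'E'
from h import *
for cam in("top","scene"):
    f=grab_frame(cam);c=calibration(cam)
    w=(f.min(2)>150)&(f.max(2).astype(int)-f.min(2)<40)
    n,L,st,ce=cv2.connectedComponentsWithStats(w.astype(np.uint8))
    for l,xys in{'small_saucer':[(.449,-.327),(.585,-.105)],'large_saucer':[(.458,.004),(.45,.323)]}.items():
        for xy in xys:
            p=proj(np.array([[*xy,.006]]),c)[0]
            m=model(xy,P[l],c)>.5; k=np.bincount(L[m]*w[m],minlength=n);k[0]=0
            r=L==k.argmax();print(cam,l,np.round(p),r.sum(),*[np.round(v,4) for v in fit(r,ce[k.argmax()],l,c)])
    if cam=='top':
        b=(f[:,:,2].astype(int)-f[:,:,0]>50)
        n,L,st,ce=cv2.connectedComponentsWithStats(b.astype(np.uint8))
        for i in range(1,n):
            if st[i,4]>60:print('blue',ce[i],ray(ce[i],.116,c))
c=calibration('scene')
for q in((486,273),(490,295),(553,328)):print('tank',ray(q,0,c))
E
```

```text
top small_saucer [383. 223.] 531 [ 0.4505 -0.3284] 0.9415
top small_saucer [307. 175.] 512 [ 0.5945 -0.0835] 0.9318
top large_saucer [268. 217.] 894 [0.4584 0.0039] 0.9364
top large_saucer [157. 217.] 908 [0.4493 0.3222] 0.9512
blue [22.62731481 52.5462963 ] [0.87741984 0.68363853]
blue [398.05172414  48.0862069 ] [ 0.92691263 -0.34346033]
blue [161.55033557  70.15436242] [0.83960575 0.3045121 ]
blue [415.57142857  88.79310345] [ 0.80939232 -0.38957827]
blue [144.38909091 133.14060606] [0.66075712 0.33821462]
blue [187.07614213 161.27411168] [0.58751676 0.22094488]
blue [367.49740933 166.94300518] [ 0.58641955 -0.25623887]
scene small_saucer [384. 267.] 529 [ 0.4566 -0.3263] 0.8805
scene small_saucer [331. 216.] 289 [ 0.5975 -0.0815] 0.8898
scene large_saucer [269. 220.] 507 [0.4644 0.0074] 0.906
scene large_saucer [188. 190.] 205 [0.4542 0.3253] 0.5542
tank [ 0.57704765 -0.49975104]
tank [ 0.50113892 -0.52775447]
tank [ 0.47201914 -0.63898628]
```

>>> jog_arm:
  increments:
    - [0,0,0,0,0,0.126]
    - [0,0,0,0,0,0.126]
    - [40,-40,0,0,0,0]
    - [40,-40,0,0,0,0]
    - [40,-40,0,0,0,0]
    - [40,-40,0,0,0,0]
    - [40,-40,0,0,0,0]
    - [40,-40,0,0,0,0]
  jaw: 85

```text
t: 1.9
position: [0.3907, -0.3398, 0.2396]
orientation: [3.141, -0.001, -0.0]
ft_force: [1.3, -1.1, 0.1]
grip_width: 0.0853
```

>>> jog_arm:
  increments:
    - [49,-21,0,0,0,0]
    - [49,-21,0,0,0,0]
    - [49,-21,0,0,0,0]
    - [49,-21,0,0,0,0]
    - [0,0,0,0,0,0]
    - [0,0,40,0,0,0]
    - [0,0,40,0,0,0]
    - [0,0,0,0,0,0]

```text
t: 2.9
position: [0.5822, -0.2565, 0.1562]
orientation: [-3.139, 0.006, -0.001]
ft_force: [-0.8, 0.3, 0.6]
grip_width: 0.0852
```

```bash
python3 - <<'E'
from h import *
f=grab_frame('scene');g=grab_frame('top')
A=cv2.resize(f[110:290,290:480],None,fx=2,fy=2);B=cv2.resize(g[80:260,270:460],None,fx=2,fy=2)
cv2.imwrite('pics/a1.png',np.hstack([A,B])[:,:,::-1])
E
```

```text
(no output)
```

View pics/a1.png

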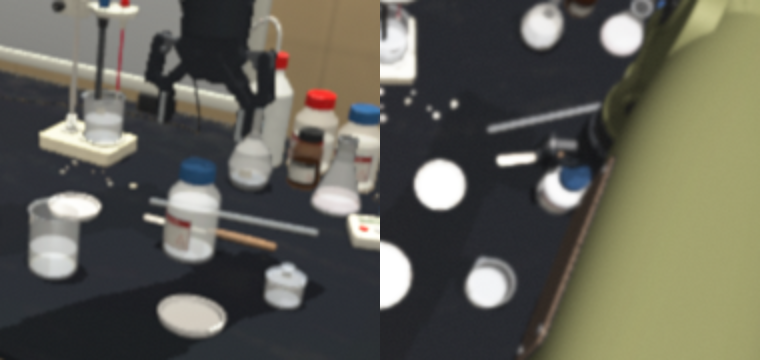

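The gripper hangs centred over the right-hand large bottle (finger midpoint near crop (208,115), as projected). Descending.

>>> jog_arm:
  increments:
    - [2,0,30,0,0,0]
    - [2,0,30,0,0,0]
    - [0,0,16,0,0,0]
    - [0,0,16,0,0,0]
    - [0,0,0,0,0,0]

```text
t: 3.62
position: [0.5891, -0.2571, 0.0669]
orientation: [-3.141, 0.001, -0.0]
ft_force: [-0.3, -0.5, 0.2]
grip_width: 0.0847
```

>>> jog_arm:
  increments:
    - [-2,0,2,0,0,0]
    - [0,0,0,0,0,0]
    - [0,0,0,0,0,0]
    - [0,0,0,0,0,0]
    - [0,0,0,0,0,0]
    - [0,0,0,0,0,0]
    - [0,0,0,0,0,0]
  jaw: 40

```text
t: 4.5
position: [0.5886, -0.2576, 0.0666]
orientation: [3.141, -0.002, -0.0]
ft_force: [0.3, -0.4, 6.5]
grip_width: 0.0583
```

Width 58.3 mm means the pads sit on the shoulder (grasp height 77.6 mm). I'll reopen and grip 9 mm lower.

>>> jog_arm:
  increments:
    - [0,0,0,0,0,0]
    - [0,0,0,0,0,0]
    - [0,0,0,0,0,0]
    - [0,0,4,0,0,0]
    - [0,0,5,0,0,0]
    - [0,0,0,0,0,0]
  jaw: 80

```text
t: 5.25
position: [0.587, -0.2569, 0.0555]
orientation: [-3.141, 0.001, -0.0]
ft_force: [-0.3, 0.1, -0.1]
grip_width: 0.08
```

>>> jog_arm:
  increments:
    - [0,0,0,0,0,0]
    - [0,0,0,0,0,0]
    - [0,0,0,0,0,0]
    - [0,0,0,0,0,0]
    - [0,0,0,0,0,0]
  jaw: 40

```text
t: 5.88
position: [0.588, -0.2574, 0.0567]
orientation: [3.141, -0.001, -0.0]
ft_force: [0.9, -1.0, 2.7]
grip_width: 0.0587
```

>>> jog_arm:
  increments:
    - [0,0,0,0,0,0]
    - [0,0,0,0,0,0]
    - [0,0,-10,0,0,0]
    - [0,0,-20,0,0,0]
    - [0,0,0,0,0,0]
    - [0,0,0,0,0,0]

```text
t: 6.62
position: [0.5868, -0.2568, 0.0854]
orientation: [-3.141, 0.001, -0.0]
ft_force: [0.3, 0.3, -2.9]
grip_width: 0.0585
```

```bash
python3 - <<'E'
from h import *
f=grab_frame('scene');print(get_state()['ft_force'])
cv2.imwrite('pics/a2.png',cv2.resize(f[130:270,310:450],None,fx=4,fy=4)[:,:,::-1])
E
```

```text
[-0.39942007 -0.75667238 -3.01587055]
```

View pics/a2.png

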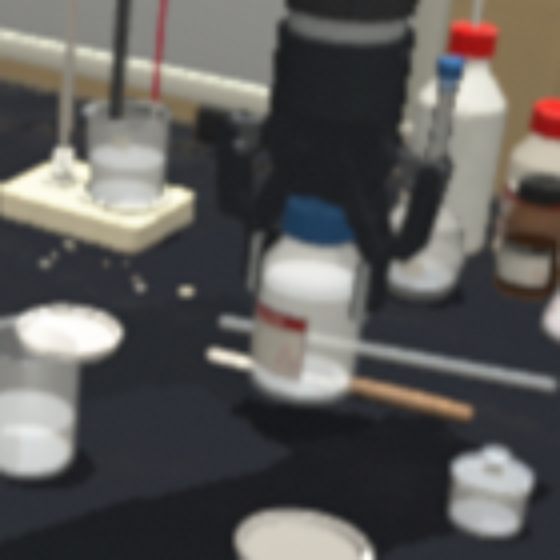

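The bottle is lifted, hanging upright (about 2.9 N).

>>> jog_arm:
  increments:
    - [0,0,-40,0,0,0]
    - [0,0,-45,0,0,0]
    - [-10,-22,-40,0,0,0]
    - [-21,-45,0,0,0,0]
    - [-25,-50,0,0,0,0]
    - [-25,-50,0,0,0,0]
    - [-25,-50,0,0,0,0]
    - [-20,-45,0,0,0,0]

```text
t: 7.68
position: [0.4597, 0.0036, 0.2105]
orientation: [-3.139, 0.001, 0.006]
ft_force: [0.0, -0.1, -2.8]
grip_width: 0.059
```

>>> jog_arm:
  increments:
    - [0,0,0,0,0,0]
    - [0,0,40,0,0,0]
    - [0,0,40,0,0,0]
    - [0,0,30,0,0,0]
    - [0,0,10,0,0,0]
    - [0,0,0,0,0,0]
    - [0,0,0,0,0,0]

```text
t: 8.55
position: [0.4628, 0.0021, 0.0924]
orientation: [-3.139, -0.002, 0.003]
ft_force: [-0.1, 1.0, -3.4]
grip_width: 0.0587
```

```bash
python3 - <<'E'
from h import *
f=grab_frame('scene');print(get_state()['ft_force'])
look('large_bottle_1','scene',.03)
cv2.imwrite('pics/a3.png',cv2.resize(f[130:270,200:340],None,fx=4,fy=4)[:,:,::-1])
E
```

```text
[-0.39188863  0.26604682 -1.61789931]
scene large_bottle_1 0.75 [268. 192.] xy [0.4708 0.0139] iou 0.82
scene large_bottle_1 0.58 [244. 175.] xy [0.5409 0.1752] iou 0.82
scene large_bottle_1 0.45 [316. 228.] xy [ 0.4076 -0.1745] iou 0.65
```

View pics/a3.png

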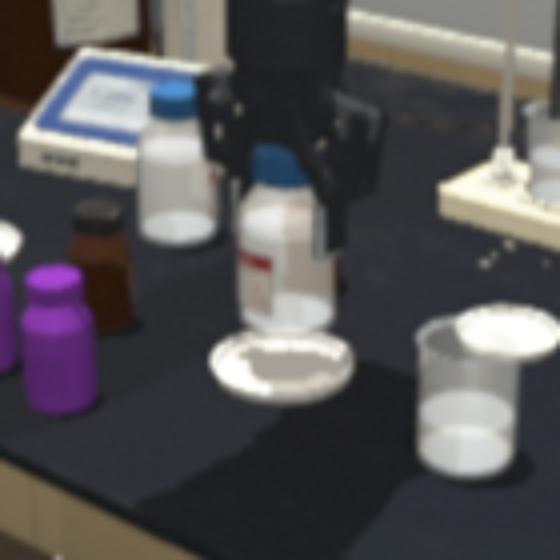

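The bottle hangs about 35 mm above the large saucer (saucer centre at crop (283,365), bottle base at (288,318)), aligned to a few mm. Lowering.

>>> jog_arm:
  increments:
    - [-1,-3,15,0,0,0]
    - [0,0,10,0,0,0]
    - [0,0,4,0,0,0]
    - [0,0,2,0,0,0]
    - [0,0,1,0,0,0]
    - [0,0,0,0,0,0]

```text
t: 9.4
position: [0.4606, 0.0038, 0.0597]
orientation: [-3.138, -0.0, 0.006]
ft_force: [-2.0, -0.3, 2.6]
grip_width: 0.0589
```

>>> jog_arm:
  increments:
    - [0,0,0,0,0,0]
    - [0,0,0,0,0,0]
    - [0,0,0,0,0,0]
    - [0,0,0,0,0,0]
    - [0,0,-20,0,0,0]
    - [0,0,-40,0,0,0]
    - [0,0,-50,0,0,0]
    - [0,0,-40,0,0,0]
  jaw: 85

```text
t: 10.4
position: [0.4609, 0.0032, 0.2113]
orientation: [-3.138, -0.001, 0.006]
ft_force: [1.0, 0.2, -0.5]
grip_width: 0.0849
```

>>> jog_arm:
  increments:
    - [26,-44,0,0,0,0]
    - [26,-44,0,0,0,0]
    - [26,-44,0,0,0,0]
    - [26,-44,0,0,0,0]
    - [25,-44,0,0,0,0]
    - [0,0,40,0,0,0]
    - [0,0,20,0,0,0]
    - [0,0,0,0,0,0]

```text
t: 11.4
position: [0.5821, 0.1301, 0.1569]
orientation: [-3.044, 0.005, 0.168]
ft_force: [-0.1, 0.8, -0.7]
grip_width: 0.085
```

```bash
python3 - <<'E'
from h import *
f=grab_frame('scene');g=grab_frame('top');print(get_state()['ft_force'])
cv2.imwrite('pics/a4.png',np.hstack([cv2.resize(f[110:250,200:340],None,fx=3,fy=3),cv2.resize(g[120:260,140:280],None,fx=3,fy=3)])[:,:,::-1])
E
```

```text
[0.00907254 0.2822304  0.80463985]
```

View pics/a4.png

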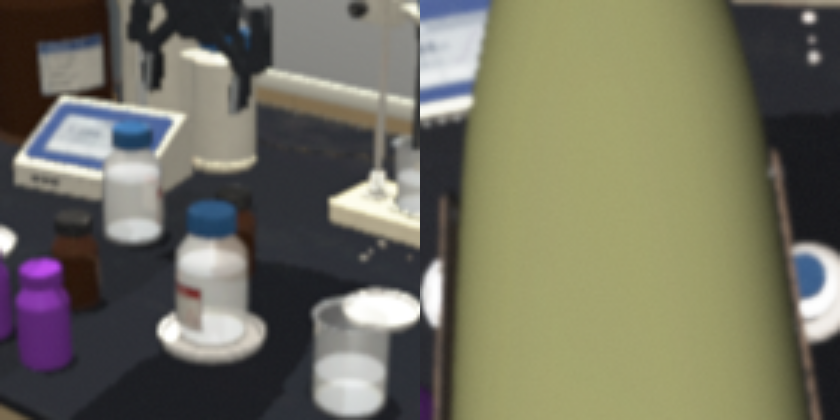

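The right-hand bottle stands inside its saucer. However, the arm stopped short of the other large bottle (y 0.130) and tilted; I'll check the joints.

```bash
python3 - <<'E'
from h import *
s=get_state();print({k:np.round(s[k],3) for k in('joint_pos','position','orientation','ft_force','moment','joint_efforts')})
E
```

```text
{'joint_pos': array([ 0.167,  0.352, -0.182,  1.037,  0.097,  3.141]), 'position': array([0.584, 0.13 , 0.159]), 'orientation': array([-3.044e+00,  1.000e-03,  1.680e-01]), 'ft_force': array([0.009, 0.282, 0.805]), 'moment': array([-0.125,  0.021,  0.048]), 'joint_efforts': array([ 1.1100e-01, -5.3316e+01,  3.1347e+01,  3.6000e-02,  3.9500e-01,
        0.0000e+00])}
```

Joint 6 is at its end stop: yaw = j1 + π − j6. I'll level the tool and go round to the other half-turn (yaw ≈ π), which stays mid-range everywhere.

>>> jog_arm:
  increments:
    - [0,0,-25,0,0,-0.05]
    - [0,0,-25,-0.097,0,0]
    - [0,0,0,0,0,-0.18]
    - [0,0,0,0,0,-0.18]
    - [0,0,0,0,0,-0.18]
    - [0,0,0,0,0,-0.18]
    - [0,0,0,0,0,-0.18]
    - [0,0,0,0,0,-0.18]

```text
t: 12.5
position: [0.5853, 0.1255, 0.2104]
orientation: [3.136, -0.003, 1.303]
ft_force: [0.1, -0.1, 0.2]
grip_width: 0.085
```

>>> jog_arm:
  increments:
    - [0,0,0,0,0,-0.18]
    - [0,0,0,0,0,-0.18]
    - [0,0,0,0,0,-0.18]
    - [0,0,0,0,0,-0.18]
    - [0,0,0,0,0,-0.18]
    - [0,0,0,0,0,-0.18]
    - [0,0,0,0,0,-0.18]
    - [0,0,0,0,0,0]

```text
t: 13.5
position: [0.5852, 0.1255, 0.2101]
orientation: [3.137, 0.004, 2.556]
ft_force: [0.5, 0.4, -0.5]
grip_width: 0.0853
```

>>> jog_arm:
  increments:
    - [0,0,0,0,0,-0.18]
    - [0,0,0,0,0,-0.18]
    - [0,0,0,0,0,-0.18]
    - [0,0,0,0,0,-0.045]
    - [-3,49,0,0,0,0]
    - [-2,49,0,0,0,0]
    - [0,0,40,0,0,0]
    - [0,0,0,0,0,0]

```text
t: 14.5
position: [0.5874, 0.2232, 0.1665]
orientation: [-3.141, -0.001, 3.141]
ft_force: [-0.5, 0.5, -0.3]
grip_width: 0.0848
```

```bash
python3 - <<'E'
from h import *
g=grab_frame('scene');s=get_state();print(np.round(s['joint_pos'],3),s['position'])
cv2.imwrite('pics/a5.png',cv2.resize(g[90:230,180:320],None,fx=3,fy=3)[:,:,::-1])
c=calibration('scene');print((proj(np.array([s['position'],[.59,.224,.118],[.59,.224,0]]),c)-[180,90])*3)
E
```

```text
[ 0.363  0.402 -0.086  1.082 -0.     0.363] [0.58851411 0.22316366 0.16827948]
[[186.09167611 135.04254861]
 [187.93989759 183.24578012]
 [191.08110375 291.19917962]]
```

View pics/a5.png

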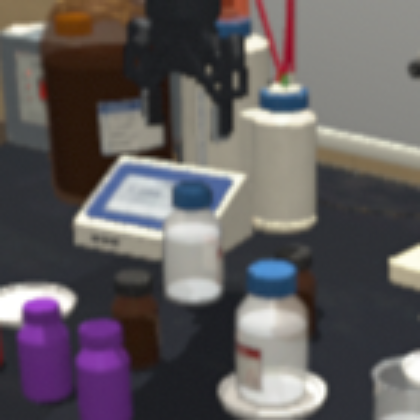

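Gripper is centred over the left large bottle (cap at (192,188), projected (188,183)); the balance is clear of the fingers.

>>> jog_arm:
  increments:
    - [0,1,35,0,0,0]
    - [0,0,35,0,0,0]
    - [0,0,25,0,0,0]
    - [0,0,12,0,0,0]
    - [0,0,6,0,0,0]
    - [0,0,0,0,0,0]

```text
t: 15.3
position: [0.5906, 0.2247, 0.0566]
orientation: [3.14, 0.004, -3.141]
ft_force: [0.9, 0.3, -0.5]
grip_width: 0.085
```

>>> jog_arm:
  increments:
    - [0,0,0,0,0,0]
    - [0,0,0,0,0,0]
    - [0,0,0,0,0,0]
    - [0,0,0,0,0,0]
    - [0,0,0,0,0,0]
    - [0,0,0,0,0,0]
    - [0,0,0,0,0,0]
  jaw: 40

```text
t: 16.18
position: [0.5908, 0.2243, 0.0572]
orientation: [3.141, 0.005, -3.141]
ft_force: [-1.0, -2.9, 5.4]
grip_width: 0.0593
```

>>> jog_arm:
  increments:
    - [0,0,-15,0,0,0]
    - [0,0,-40,0,0,0]
    - [0,0,-45,0,0,0]
    - [0,0,-20,0,0,0]
    - [35,25,0,0,0,0]
    - [35,25,0,0,0,0]
    - [35,25,0,0,0,0]
    - [34,25,0,0,0,0]

```text
t: 17.18
position: [0.449, 0.3251, 0.1761]
orientation: [3.14, 0.003, -3.14]
ft_force: [0.4, 1.4, -3.4]
grip_width: 0.0588
```

>>> jog_arm:
  increments:
    - [0,0,0,0,0,0]
    - [0,0,30,0,0,0]
    - [0,0,30,0,0,0]
    - [0,0,25,0,0,0]
    - [0,0,0,0,0,0]
    - [0,0,0,0,0,0]

```text
t: 17.92
position: [0.4516, 0.3247, 0.0915]
orientation: [3.14, 0.004, -3.141]
ft_force: [-0.2, 0.3, -3.0]
grip_width: 0.0588
```

```bash
python3 - <<'E'
from h import *
g=grab_frame('scene');t=grab_frame('top');s=get_state();print(np.round(s['joint_pos'],3),s['position'])
cv2.imwrite('pics/a6.png',np.hstack([cv2.resize(g[100:240,120:260],None,fx=3,fy=3),cv2.resize(t[140:280,90:230],None,fx=3,fy=3)])[:,:,::-1])
E
```

```text
[ 0.624  0.331 -0.377  0.857 -0.001  0.623] [0.45177474 0.32500287 0.09183383]
```

View pics/a6.png

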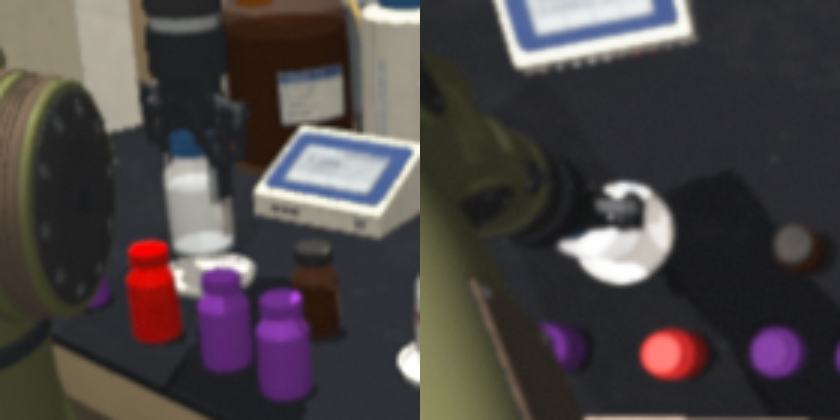

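The bottle hangs about 35 mm above the left large saucer, aligned (saucer at (213,275) below the base at (202,243) in the scene crop). Lowering and releasing.

>>> jog_arm:
  increments:
    - [0,0,15,0,0,0]
    - [0,0,10,0,0,0]
    - [0,0,4,0,0,0]
    - [0,0,2,0,0,0]
    - [0,0,1,0,0,0]
    - [0,0,0,0,0,0]

```text
t: 18.77
position: [0.4503, 0.3239, 0.0602]
orientation: [3.141, 0.003, -3.14]
ft_force: [-6.5, -6.3, 17.8]
grip_width: 0.0587
```

>>> jog_arm:
  increments:
    - [0,0,0,0,0,0]
    - [0,0,0,0,0,0]
    - [0,0,0,0,0,0]
    - [0,0,0,0,0,0]
    - [0,0,-20,0,0,0]
    - [0,0,-40,0,0,0]
    - [0,0,-40,0,0,0]
    - [0,0,-40,0,0,0]
  jaw: 85

```text
t: 19.77
position: [0.4502, 0.3243, 0.1994]
orientation: [3.141, 0.003, -3.14]
ft_force: [0.7, -0.3, 0.9]
grip_width: 0.0851
```

>>> jog_arm:
  increments:
    - [3,-43,0,0,0,0]
    - [3,-43,0,0,0,0]
    - [3,-43,0,0,0,0]
    - [3,-44,0,0,0,0]
    - [0,0,35,0,0,0]
    - [0,0,35,0,0,0]
    - [0,0,0,0,0,0]
    - [0,0,0,0,0,0]

```text
t: 20.78
position: [0.4392, 0.1517, 0.129]
orientation: [3.14, 0.004, -3.14]
ft_force: [0.7, 0.3, 0.3]
grip_width: 0.0847
```

```bash
python3 - <<'E'
from h import *
g=grab_frame('scene');t=grab_frame('top');s=get_state();print(s['position'])
look('small_bottle_1','scene')
cv2.imwrite('pics/a7.png',np.hstack([cv2.resize(g[110:250,130:270],None,fx=3,fy=3),cv2.resize(t[140:280,120:260],None,fx=3,fy=3)])[:,:,::-1])
E
```

```text
[0.4398866  0.1519609  0.12958427]
scene small_bottle_1 0.75 [224. 191.] xy [0.4398 0.1505] iou 0.85
scene small_bottle_1 0.75 [172. 197.] xy [0.3376 0.2591] iou 0.95
scene small_bottle_1 0.67 [214. 216.] xy [0.341  0.0877] iou 0.92
scene small_bottle_1 0.64 [280. 176.] xy [0.6479 0.1253] iou 0.25
scene small_bottle_1 0.57 [195. 206.] xy [0.3421 0.1642] iou 0.92
```

View pics/a7.png

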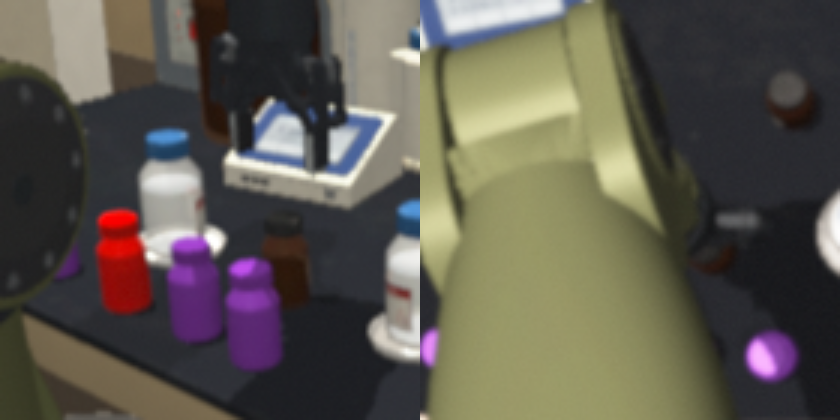

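The left large bottle stands in its saucer, and the gripper is over small bottle 1 (scene fit (0.440,0.151)). Descending and gripping.

>>> jog_arm:
  increments:
    - [2,0,35,0,0,0]
    - [0,0,35,0,0,0]
    - [0,0,20,0,0,0]
    - [0,0,9,0,0,0]
    - [0,0,0,0,0,0]

```text
t: 21.55
position: [0.4373, 0.1516, 0.0294]
orientation: [3.14, 0.004, -3.14]
ft_force: [-0.6, 0.3, -0.1]
grip_width: 0.0851
```

>>> jog_arm:
  increments:
    - [0,0,0,0,0,0]
    - [0,0,0,0,0,0]
    - [0,0,0,0,0,0]
    - [0,0,0,0,0,0]
    - [0,0,0,0,0,0]
    - [0,0,0,0,0,0]
    - [0,0,0,0,0,0]
    - [0,0,0,0,0,0]
  jaw: 25

```text
t: 22.55
position: [0.4379, 0.1516, 0.0301]
orientation: [3.14, 0.005, -3.14]
ft_force: [-0.7, -0.5, 6.3]
grip_width: 0.0415
```

>>> jog_arm:
  increments:
    - [0,0,-20,0,0,0]
    - [0,0,-50,0,0,0]
    - [0,0,-50,0,0,0]
    - [0,0,-40,0,0,0]
    - [0,0,0,0,0,0]

```text
t: 23.18
position: [0.4389, 0.1521, 0.1926]
orientation: [3.138, 0.01, -3.14]
ft_force: [0.1, 0.9, -1.3]
grip_width: 0.0418
```

>>> jog_arm:
  increments:
    - [-5,-40,0,0,0,0]
    - [-5,-55,0,0,0,0]
    - [-5,-55,0,0,0,0]
    - [0,-55,0,0,0,0]
    - [0,-55,0,0,0,0]
    - [0,-55,0,0,0,0]
    - [0,-55,0,0,0,0]
    - [0,-55,0,0,0,0]

```text
t: 24.18
position: [0.4511, -0.2751, 0.1874]
orientation: [3.139, 0.002, -3.141]
ft_force: [0.5, 0.3, -0.9]
grip_width: 0.0419
```

>>> jog_arm:
  increments:
    - [-1,-25,0,0,0,0]
    - [0,-23,0,0,0,0]
    - [0,0,0,0,0,0]
    - [0,0,45,0,0,0]
    - [0,0,45,0,0,0]
    - [0,0,35,0,0,0]
    - [0,0,0,0,0,0]
    - [0,0,0,0,0,0]

```text
t: 25.18
position: [0.4543, -0.3213, 0.0648]
orientation: [3.141, 0.004, -3.139]
ft_force: [1.0, -0.1, -0.9]
grip_width: 0.0419
```

```bash
python3 - <<'E'
from h import *
g=grab_frame('scene');s=get_state();print(s['position'],s['orientation'])
look('small_bottle_1','scene',s['position'][2]-.0301);look('small_saucer_1','scene')
cv2.imwrite('pics/a8.png',cv2.resize(g[180:320,310:450],None,fx=4,fy=4)[:,:,::-1])
E
```

```text
[ 0.45473418 -0.32181387  0.06535916] [-3.1413876   0.00541821 -3.13966036]
scene small_bottle_1 0.87 [145. 188.] xy [0.2919 0.2975] iou 0.83
scene small_bottle_1 0.78 [194. 205.] xy [0.3013 0.1119] iou 0.83
scene small_bottle_1 0.76 [212. 217.] xy [0.2987 0.0382] iou 0.84
scene small_bottle_1 0.72 [169. 195.] xy [0.2946 0.1966] iou 0.82
scene small_bottle_1 0.67 [382. 235.] xy [ 0.4532 -0.3198] iou 0.81
scene small_bottle_1 0.42 [277. 178.] xy [0.583  0.0711] iou 0.26
scene small_saucer_1 0.77 [385. 265.] xy [ 0.4546 -0.3257] iou 0.85
scene small_saucer_1 0.54 [333. 212.] xy [ 0.6051 -0.0875] iou 0.45
```

View pics/a8.png

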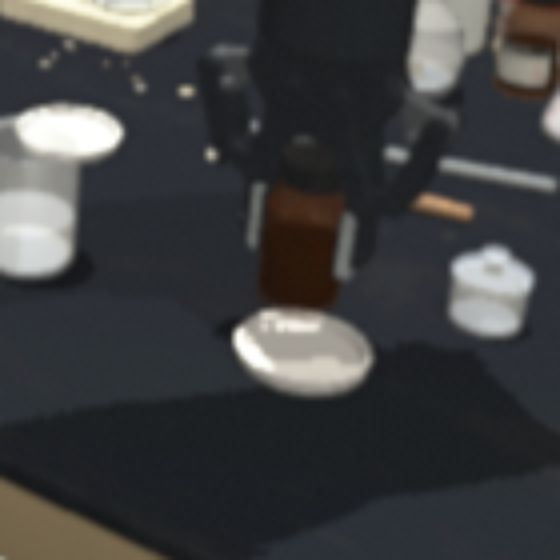

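Bottle base at (300,300), saucer centre at (303,350). The bottle needs about 5 mm to −y, then lowering.

>>> jog_arm:
  increments:
    - [1,-5.5,0,0,0,0]
    - [0,0,15,0,0,0]
    - [0,0,10,0,0,0]
    - [0,0,4,0,0,0]
    - [0,0,2,0,0,0]
    - [0,0,0,0,0,0]

```text
t: 26.08
position: [0.4518, -0.3263, 0.0331]
orientation: [3.139, 0.002, -3.14]
ft_force: [-4.8, 2.3, 10.5]
grip_width: 0.0417
```

Contact at the expected floor height (0.033). Releasing and raising.

>>> jog_arm:
  increments:
    - [0,0,0,0,0,0]
    - [0,0,0,0,0,0]
    - [0,0,0,0,0,0]
    - [0,0,0,0,0,0]
    - [0,0,-20,0,0,0]
    - [0,0,-45,0,0,0]
    - [0,0,-50,0,0,0]
    - [0,0,-50,0,0,0]
  jaw: 85

```text
t: 27.08
position: [0.4519, -0.327, 0.199]
orientation: [3.14, 0.003, -3.14]
ft_force: [0.6, -1.1, -1.0]
grip_width: 0.0849
```

>>> jog_arm:
  increments:
    - [-16,51,0,0,0,0]
    - [-16,51,0,0,0,0]
    - [-16,51,0,0,0,0]
    - [-16,51,0,0,0,0]
    - [-16,51,0,0,0,0]
    - [-16,51,0,0,0,0]
    - [-16,51,0,0,0,0]
    - [-16,51,0,0,0,0]

```text
t: 28.08
position: [0.5799, 0.0827, 0.1985]
orientation: [3.141, 0.004, -3.14]
ft_force: [0.2, -0.7, 0.5]
grip_width: 0.0849
```

>>> jog_arm:
  increments:
    - [0,0,0,0,0,0]
    - [0,0,35,0,0,0]
    - [0,0,35,0,0,0]
    - [0,0,0,0,0,0]
    - [0,0,0,0,0,0]

```text
t: 28.7
position: [0.5802, 0.0805, 0.1296]
orientation: [3.141, 0.004, -3.141]
ft_force: [-0.3, 0.3, 0.1]
grip_width: 0.0846
```

```bash
python3 - <<'E'
from h import *
g=grab_frame('scene');s=get_state();print(s['position'],s['orientation'])
look('small_bottle_1','scene')
cv2.imwrite('pics/a9.png',cv2.resize(g[120:320,210:430],None,fx=3,fy=3)[:,:,::-1])
E
```

```text
[0.5808343  0.08068806 0.13015295] [ 3.14022871  0.00555536 -3.14106757]
scene small_bottle_1 0.94 [214. 218.] xy [0.3391 0.0867] iou 0.91
scene small_bottle_1 0.79 [171. 196.] xy [0.3386 0.2605] iou 0.93
scene small_bottle_1 0.77 [195. 206.] xy [0.3414 0.1644] iou 0.93
scene small_bottle_1 0.69 [280. 181.] xy [0.5866 0.0845] iou 0.37
scene small_bottle_1 0.62 [385. 248.] xy [ 0.4562 -0.3225] iou 0.94
scene small_bottle_1 0.57 [152. 195.] xy [0.3468 0.3603] iou 0.18
```

View pics/a9.png

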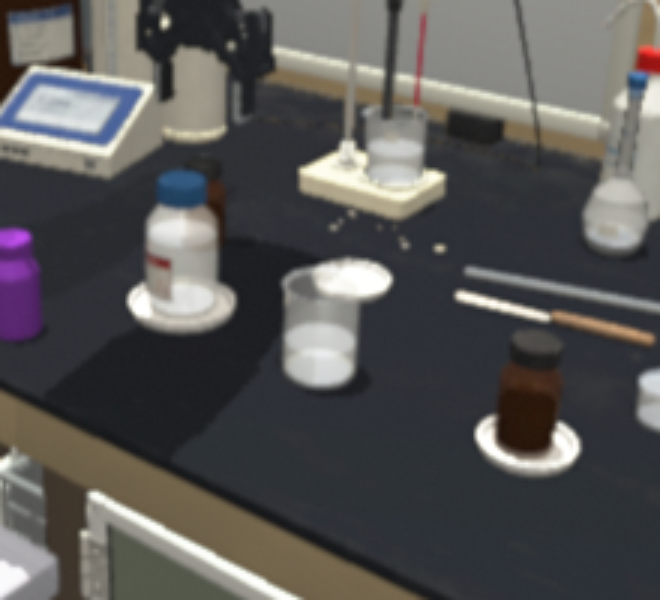

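Small bottle 1 stands upright in its saucer (base at (525,447), saucer centre (528,443)). The gripper is over small bottle 2.

>>> jog_arm:
  increments:
    - [0,0,35,0,0,0]
    - [0,0,35,0,0,0]
    - [0,0,20,0,0,0]
    - [0,0,9,0,0,0]
    - [0,0,0,0,0,0]

```text
t: 29.42
position: [0.5806, 0.0812, 0.03]
orientation: [3.14, 0.004, -3.14]
ft_force: [-0.5, -0.2, 0.8]
grip_width: 0.0846
```

>>> jog_arm:
  increments:
    - [0,0,0,0,0,0]
    - [0,0,0,0,0,0]
    - [0,0,0,0,0,0]
    - [0,0,0,0,0,0]
    - [0,0,0,0,0,0]
    - [0,0,0,0,0,0]
    - [0,0,0,0,0,0]
    - [0,0,0,0,0,0]
  jaw: 25

```text
t: 30.42
position: [0.581, 0.081, 0.0307]
orientation: [3.141, 0.005, -3.141]
ft_force: [-0.6, -0.7, 5.3]
grip_width: 0.042
```

>>> jog_arm:
  increments:
    - [0,0,-20,0,0,0]
    - [0,0,-40,0,0,0]
    - [0,0,-40,0,0,0]
    - [0,-40,0,0,0,0]
    - [-7,-42,0,0,0,0]
    - [-8,-42,0,0,0,0]
    - [0,-40,0,0,0,0]
    - [0,0,0,0,0,0]

```text
t: 31.42
position: [0.5949, -0.0855, 0.1294]
orientation: [3.141, 0.003, 3.139]
ft_force: [-0.3, 0.4, -2.3]
grip_width: 0.0419
```

>>> jog_arm:
  increments:
    - [0,0,35,0,0,0]
    - [0,0,30,0,0,0]
    - [0,0,0,0,0,0]
    - [0,0,0,0,0,0]

```text
t: 31.92
position: [0.5958, -0.0823, 0.0654]
orientation: [3.14, 0.004, -3.14]
ft_force: [-0.5, -0.1, -1.0]
grip_width: 0.0418
```

```bash
python3 - <<'E'
from h import *
g=grab_frame('scene');s=get_state();print(s['position'],s['orientation'])
look('small_bottle_1','scene',s['position'][2]-.0301)
cv2.imwrite('pics/b1.png',cv2.resize(g[130:270,260:400],None,fx=4,fy=4)[:,:,::-1])
E
```

```text
[ 0.59632318 -0.08249677  0.06586105] [ 3.1405869   0.00543239 -3.139807  ]
scene small_bottle_1 0.83 [210. 217.] xy [0.2985 0.0383] iou 0.85
scene small_bottle_1 0.81 [326. 189.] xy [ 0.5924 -0.0788] iou 0.84
scene small_bottle_1 0.81 [172. 195.] xy [0.2945 0.1975] iou 0.78
scene small_bottle_1 0.81 [150. 193.] xy [0.2966 0.2986] iou 0.47
scene small_bottle_1 0.78 [384. 246.] xy [ 0.4058 -0.3431] iou 0.81
scene small_bottle_1 0.68 [194. 205.] xy [0.3032 0.1151] iou 0.8
```

View pics/b1.png

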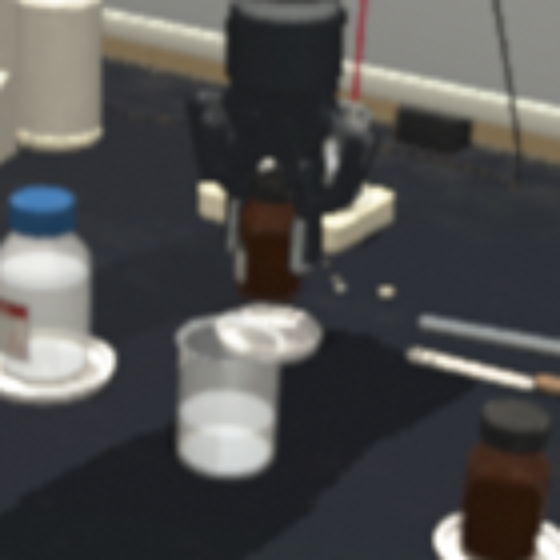

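Base (268,288) is aligned over the saucer centre (268,333). Lowering and releasing.

>>> jog_arm:
  increments:
    - [0,-1,15,0,0,0]
    - [0,0,10,0,0,0]
    - [0,0,4,0,0,0]
    - [0,0,2,0,0,0]
    - [0,0,0,0,0,0]

```text
t: 32.65
position: [0.5947, -0.0838, 0.0338]
orientation: [3.14, 0.002, -3.14]
ft_force: [-3.4, 0.8, 5.6]
grip_width: 0.0419
```

>>> jog_arm:
  increments:
    - [0,0,0,0,0,0]
    - [0,0,0,0,0,0]
    - [0,0,0,0,0,0]
    - [0,0,0,0,0,0]
    - [0,0,-20,0,0,0]
    - [0,0,-45,0,0,0]
    - [0,0,-50,0,0,0]
    - [0,0,-50,0,0,0]
  jaw: 85

```text
t: 33.65
position: [0.5945, -0.0839, 0.1998]
orientation: [3.14, 0.003, -3.14]
ft_force: [1.4, 0.1, 0.3]
grip_width: 0.0849
```

>>> jog_arm:
  increments:
    - [25,-45,0,0,0,0]
    - [25,-50,0,0,0,0]
    - [25,-50,0,0,0,0]
    - [25,-50,0,0,0,0]
    - [25,-50,0,0,0,0]
    - [0,-30,0,0,0,0]
    - [0,0,0,0,0,0]
    - [0,0,0,0,0,0]

```text
t: 34.65
position: [0.47, -0.3585, 0.1974]
orientation: [3.14, 0.003, -3.14]
ft_force: [-0.6, -1.0, -0.9]
grip_width: 0.0847
```

```bash
python3 - <<'E'
from h import *
g=grab_frame('scene');t=grab_frame('top');s=get_state();print(s['position'],s['orientation'])
for l in('small_bottle_1','large_bottle_1'):
  for cam in('scene','top'):look(l,cam,.003)
for l in('open_beaker','weighing_bottle'):
  for cam in('scene','top'):look(l,cam)
cv2.imwrite('pics/b2.png',np.hstack([cv2.resize(g[130:310,160:440],(400,257)),cv2.resize(t[130:310,120:400],(400,257))])[:,:,::-1])
cv2.imwrite('pics/b2.png',np.vstack([cv2.resize(g[140:300,160:440],(520,297)),cv2.resize(t[140:300,130:410],(520,297))])[:,:,::-1])
E
```

```text
[ 0.47031798 -0.3580198   0.19754444] [ 3.13996878  0.00315994 -3.13906722]
scene small_bottle_1 0.95 [327. 198.] xy [ 0.6028 -0.0777] iou 0.76
scene small_bottle_1 0.89 [172. 198.] xy [0.3328 0.252 ] iou 0.94
scene small_bottle_1 0.8 [148. 188.] xy [0.3365 0.3667] iou 0.88
scene small_bottle_1 0.78 [386. 251.] xy [ 0.4518 -0.3253] iou 0.94
scene small_bottle_1 0.62 [213. 216.] xy [0.3373 0.0837] iou 0.93
top small_bottle_1 0.87 [384. 223.] xy [ 0.4488 -0.3244] iou 0.92
top small_bottle_1 0.82 [212. 257.] xy [0.3391 0.1639] iou 0.91
top small_bottle_1 0.72 [301. 170.] xy [ 0.5909 -0.083 ] iou 0.82
top small_bottle_1 0.62 [172. 259.] xy [0.3353 0.258 ] iou 0.91
top small_bottle_1 0.59 [134. 254.] xy [0.3373 0.373 ] iou 0.93
top small_bottle_1 0.46 [235. 256.] xy [0.3381 0.0865] iou 0.95
scene large_bottle_1 0.89 [185. 176.] xy [0.4531 0.3296] iou 0.82
scene large_bottle_1 0.66 [268. 204.] xy [0.4638 0.0061] iou 0.95
top large_bottle_1 0.73 [268. 214.] xy [0.4598 0.0069] iou 0.96
top large_bottle_1 0.66 [151. 212.] xy [0.4467 0.3233] iou 0.95
scene open_beaker 0.8 [316. 229.] xy [ 0.4482 -0.1493] iou 0.95
top open_beaker 0.77 [326. 221.] xy [ 0.4452 -0.1502] iou 0.9
scene weighing_bottle 0.79 [431. 250.] xy [ 0.5563 -0.3874] iou 0.93
top weighing_bottle 0.49 [401. 189.] xy [ 0.5533 -0.3883] iou 0.88
```

View pics/b2.png

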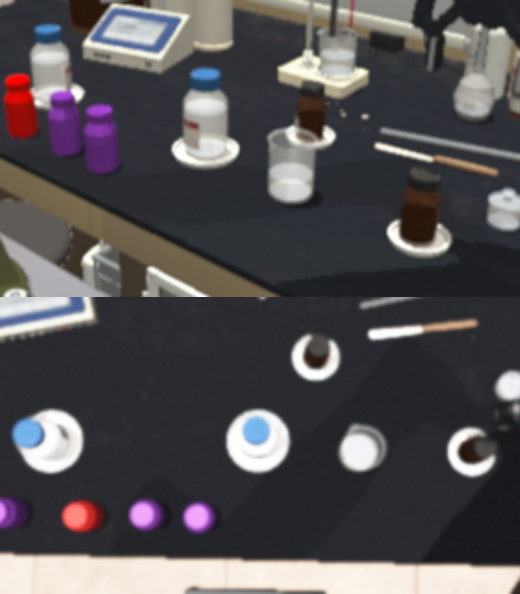

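All four bottles fit within about 4 mm of their saucer centres, and the bystanders have not moved. Handing in.

```bash
python3 -c "
from plant import *
print(job_done(),get_state()['t'])"
```

```text
the job is handed in; nothing more can be done
the job is handed in; nothing more can be done
```

All four bottles are standing upright on their saucers, the two large ones on the large saucers and the two small brown ones on the small saucers. I handed the job in at about 35 s of the 99 s allowed.

- **Last checks:** In the same camera, each bottle fits within about 4 mm of its saucer's centre, inside the rim. The exception is the small bottle behind the beaker, which reads up to about 7 mm off in the scene camera. It is partly hidden there and its saucer's scene fit is poor. The top camera puts it within 4 mm.
- **Bystanders:** The beaker and weighing bottle read within about 2 mm of where they started, and I left the purple and red look-alikes alone.
- **Disagreements:** The two cameras differ by a few millimetres in x, up to about 12 mm for that partly hidden bottle. The gripper opening reads about 2–3 mm narrower than the bottles' actual widths.
- **Mishaps, both mended:** My first grip on a large bottle landed on its shoulder, so I gripped it again lower. Joint 6 also reached its end stop once, and I turned the gripper half round to clear it.
- **Forces:** The largest wrist force I saw was about 19 N, when setting down the left large bottle.

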